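# Clamp the vial box on the bench shaker

## Task

Get the bench shaker ready to run: push the steel clamp strap by its blue knob with the back of a finger until it lies across the green-lidded vial box and rests against its stop post, and only then push the red cam lever fully down so that the rubber foot presses on the box. Only push with the fingers; the vial box stays in its nest and everything else stays where it stands. Finish with the hand clear.

Things in the scene. Friction and masses are not known exactly. Their poses are not given: they have to be found in the camera images.
- shaker: Ivory bench shaker fixed to the bench, 260 (x) x 190 mm. Origin: centre of its underside, z = 0; x points from the dark control strip (near side) to the clamp column, y left, z up. Blue-grey platform at z = 75 mm, with the vial box in a nest of 12 mm high rims in the middle. Column (sleeve 30 mm thick) at x, y = 85, 0 mm; steel stop post (12 mm thick, top at 150 mm) at -94, 18.5 mm.
- foot: Round black rubber foot under the strap, 28 mm in diameter, 85 mm from the column's axis. Origin: centre of its underside, 128 mm above the bench (3 mm above the box's lid) with the lever up. The lever drives it down out of the strap by 3.2 mm per rad (4.2 mm in all), so that it presses on the lid; lowered while the strap is open, it would strike the box's edge.
- pivot (a point): Point on the upright axis of the clamp column about which the strap swings, at mid-thickness of the strap, 138 mm above the bench.
- strap (a joint): Swing angle (rad) of the steel strap about the column: 0 = closed, lying along the shaker's -x over the box's middle, its left edge against the stop post; grows as it opens to the shaker's -y (right); limit 1.8. Strap 185 mm long from the axis, 24 wide, 10 thick (133 to 143 mm above the bench). Turns level, under 1 N at the knob, stays where left.
- lever (a joint): Angle (rad) of the red cam lever: 0 = fully raised, 75 degrees above level; 1.309 = fully down, level above the strap. It leans towards the strap's free end and goes down that way, about a level axis across the strap. Stiff (about 3 N at its pad, rising to about 6 N as the foot presses) and stays where left.
- knob (a point): Mid-height of the upright blue knob on the strap, 150 mm from the column's axis: a round post 22 mm in diameter, 48 mm tall, standing on the strap from 143 to 191 mm above the bench; this point is on its axis, 173 mm above the bench (35 mm above the strap's mid-thickness).
- lever_hinge (a point): Middle of the lever's hinge axis: on the column's axis, 20 mm above the strap's mid-thickness (158 mm above the bench). It is held between two steel cheeks that rise to 11 mm above it, 33 mm over their outsides.
- lever_pad (a point): Middle of the flat pad at the end of the red lever, 77 mm from the hinge axis; pad 26 mm long, 28 mm wide, 10 mm thick (this point is at half thickness); the lever's end is 90 mm from the hinge, its stem 18 mm wide and 8 mm thick.
- vialbox: Closed storage box of vials, white with a green lid, 110 x 110 x 50 mm, about 0.35 kg, loose in the shaker's nest (about 3 mm play). Origin: centre of its underside, 75 mm above the bench; lid top at 125 mm.
- tuberack: Green rack 110 x 180 mm with five capped tubes, 121 mm tall overall, loose on the bench left of the shaker. Origin: centre of underside. Leave alone.
- bottle_blue: White plastic bottle with blue label, 56 mm diameter, 125 mm tall, loose on the bench. Origin: centre of underside. Leave alone.
- bottle_pink: White plastic bottle with pink label, 56 mm diameter, 125 mm tall, loose on the bench. Origin: centre of underside. Leave alone.
- tipbox: Blue pipette-tip box with pale lid, 117 x 82 x 62 mm, loose on the bench right of the shaker. Origin: centre of underside. Leave alone.
- vial: Small amber vial with white cap, 24 mm diameter, 40 mm tall, standing loose on the shaker platform's left front corner, left of the stop post. Origin: centre of underside. Leave alone.
- timer: White timer, 60 x 75 x 22 mm, lying loose on the bench right of the shaker, partly under the open strap. Origin: centre of underside. Leave alone.
Things that resemble listed ones, but are neither listed nor needed, are in the scene too. Leave any brown, pink or purple look-alike of the vialbox alone.

How it is judged:
By the outcome, as a careful person would: the job done as asked, in the order asked, and still so for the second after the job is handed in, with the robot touching nothing.
It also fails if it takes over 50 s, if anything falls off the work surface, if the arm or the gripper's body presses on something with over 40 N, if the wrist force passes 120 N, or if a joint passes its speed limit or range.

## Robot

A 7-joint arm with a two-finger parallel gripper is mounted at the origin on the work surface. World frame = base frame: x ahead of the robot, y to its left, z up, the work surface at z = 0. Lengths are in m, angles in rad, forces in N, time in s.
With the tool pointing down it reaches from about 0.425 to 0.875 m from the base axis. Payload 9.9 kg.
Tool frame: the origin (TCP) lies at the centre of the arm's flange, where the gripper is bolted on; the fingertips stand bot.nose_length ahead of it and the grasp point (between the pads) lies 155 mm ahead of it (bot.nose_length is the distance from the TCP to the fingertips, in m); z points along the fingers, y is the line along which they close (so a half turn about z gives the same grasp; the last joint's range is limited). The gripper opens to 85 mm and grips with 20 to 120 N. Pads are 22 mm wide; open, the fingers measure 114 mm over their backs; the gripper's body (76 mm by 85 mm) begins 54 mm behind the grasp point. The pads swing forward as they close: fully open they stand 13 mm farther back than shut.
Start: joints at [1.12, 0.576, 0.025, 1.437, -0.015, 1.129, -0.057], TCP at [0.242, -0.63, 0.405] pointing down, gripper open.
Joint ranges: [-2.76, 2.76], [-0.34, 2.15], [-1.52, 1.57], [0.19, 2.46], [-1.09, 4.23], [0.17, 1.99], [-2.82, 2.82]. Speed limits (rad/s): [2.22, 2.22, 3.01, 3.01, 3.14, 3.14, 3.14].

## Interface

Orientations are given as a rotation vector (axis times angle).
In Python, from workcell import bot gives the robot as it stands. The module is installed in compiled form; this text tells all that it offers.
- The arm moves only by the tool arm_command, never from a script. Its argument "moves" is text: rows parted by semicolons, each of 7 numbers parted by spaces: the shift along the tool's x, y, z as a fraction of full scale, then the turn, a rotation vector about the tool's x, y, z as a fraction of full scale, then the opening, from -1 (shut) to 1 (fully open). A call has 1 to 10 rows; each row is the pose to reach, as a shift and turn from the pose commanded when the call began, along the tool's axes at that moment; what a row does not reach only later rows make up. Full scale, the value 1, is 0.2 m for a shift and 45 degrees for a turn. A row lasts 1/12 s, in which the tool goes at most 41.7 mm and 7.16 degrees, less where a joint would pass 70% of its speed; a pose out of reach is approached as far as the arm can. A call with a number of a shift or a turn outside -1 to 1 is refused whole. A call with a gripper value outside its range is refused whole. The fingers move at their own pace and stop on an object; the grip force is fixed at half the most. Time passes only in rows, so rows that repeat a pose let the fingers close. It gives the time, the measured TCP pose, the force, the opening and the grip force at its end, in the units of the state.
- bot.sense(): the state, without advancing time (a new reading comes with each control period).
- bot.read_camera(name): name is "scene" or "top" or "wrist"; returns the picture (400x640x3 uint8, blue, green, red); there is no depth.
- bot.camera_info(name): a dict with "fx", "fy", "cx", "cy" (pixels), "dist_coeffs" ([k1, k2, p1, p2, k3] as OpenCV has them; the pictures are not rectified), "world_from_camera" (4x4, takes a point from camera to world coordinates). Camera axes: x right, y down, z forward; pixel columns grow to the right and rows downward; lengths in m; the calibration is good to about 2 mm. A picture is of the moment at which its call begins: read the wrist's pose just before it. camera_info takes no time and is no camera call; for the wrist camera it gives the pose at the moment of the call.
- bot.sign_off(): hands the job in; it is judged then, once.
The state is a dict: "time_s": time; "q": joint angles; "dq": joint speeds; "effort": joint torques, N m; "ee_pos": TCP position; "eef_rot": TCP orientation; "force": force on the tool from outside, world axes, zero at the start; "moment": the same for the moment, N m; "grip_width": finger opening in m; "grasp_force": force on a finger pad.
Only numpy, scipy, OpenCV 4.12 (cv2) and the standard library are available. Lean on these libraries where they do the work, as an engineer would, in place of code of your own. Each camera call takes 0.05 s, during which the arm holds its last target. There are 200 camera calls.

## Working session

There is one attempt and no reset: what is moved stays moved. The work goes in short steps, Python scripts to look and compute and a tool call to move; the robot and the scene stay as the last step left them, time stands still between calls to the robot, and variables do not carry over. Pictures are saved under pics/ and viewed, at most 10 in all, crops included, and the job is handed in when it is done.

Besides the shell and the picture viewer there is one more tool, called after ">>>" as a command line: name --argument value ..., lists and objects as JSON in quotes. arm_command: Moves the arm, as the interface text tells. Its arguments: {"type":"object","properties":{"moves":{"type":"string"}},"required":["moves"]}

```bash
mkdir -p pics; python3 - <<'E'
from workcell import bot
import cv2,numpy as np
s=bot.sense();print(s['time_s'],s['ee_pos'],s['eef_rot'],s['grip_width'],bot.nose_length)
for n in("scene","top"):
    c=bot.camera_info(n);cv2.imwrite(f"pics/{n}0.png",bot.read_camera(n))
    print(n,c['fx'],c['cx'],c['cy'],c['dist_coeffs'],np.round(c['world_from_camera'],3).tolist())
E
```

```text
0.0 [ 0.24204565 -0.62994201  0.40384583] [-3.08732331e+00 -5.72712510e-01  5.93189220e-04] 0.0854472752539301 0.1734
scene 466.50265510184414 315.0219230536716 199.5498698024809 [-0.04005129  0.          0.          0.          0.        ] [[0.845, 0.423, -0.326, 0.861], [0.534, -0.685, 0.496, -0.49], [-0.014, -0.593, -0.805, 1.034], [0.0, 0.0, 0.0, 1.0]]
top 414.5126578029509 314.39172918887414 197.06005309923498 [-0.05786866  0.          0.          0.          0.        ] [[-0.003, -0.99, 0.142, 0.38], [-1.0, 0.004, 0.008, 0.077], [-0.009, -0.142, -0.99, 1.154], [0.0, 0.0, 0.0, 1.0]]
```

View pics/scene0.png

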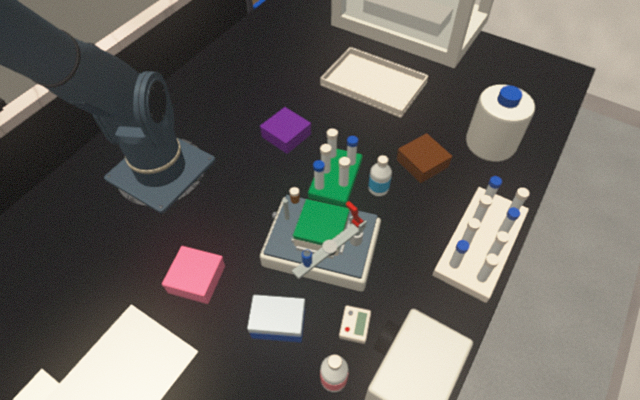

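View pics/top0.png

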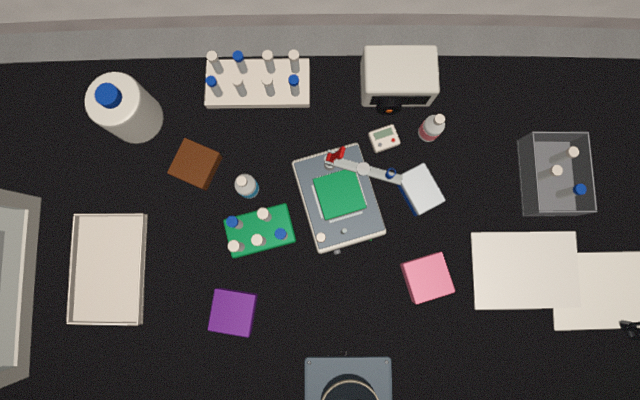

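The scene view shows the shaker at (322,240), its green lid at (322,222), the blue knob at (306,258) and the red lever at (354,213). In the top view the lid is at (340,195), the lever at (335,157), the knob at (391,174) and the stop post at (344,231).

Look-alikes in the top view:
- **Box:** brown (194,163), purple (232,312) and pink (428,278) blocks, plus the green rack (259,230). The green lid inside the ivory shaker is the right one.
- **Blue knob:** tube caps at (232,222), (280,234), (238,56), (211,81) and (580,188). The one on the strap is the right one.

Next is a close crop to check these choices.

```bash
cat > h.py <<'E'
import cv2,numpy as np
from workcell import bot
def ray(n,uv,c=None):
    c=c or bot.camera_info(n);K=np.array([[c['fx'],0,c['cx']],[0,c['fy'],c['cy']],[0,0,1]])
    p=cv2.undistortPoints(np.array([[uv]],float),K,np.array(c['dist_coeffs']))[0,0]
    T=np.array(c['world_from_camera']);return T[:3,3],T[:3,:3]@np.array([p[0],p[1],1])
def onz(n,uv,z,c=None):
    o,d=ray(n,uv,c);return o+d*(z-o[2])/d[2]
def tri(a,b):
    (o1,d1),(o2,d2)=ray(*a),ray(*b);t=np.linalg.lstsq(np.c_[d1,-d2],o2-o1,rcond=None)[0]
    p,q=o1+t[0]*d1,o2+t[1]*d2;return (p+q)/2,np.linalg.norm(p-q)
def blobs(im,lo,hi,box,mn=8):
    x0,y0,x1,y1=box;h=cv2.cvtColor(im,cv2.COLOR_BGR2HSV)[y0:y1,x0:x1]
    n,_,st,ce=cv2.connectedComponentsWithStats(cv2.inRange(h,lo,hi))
    return [(np.round(ce[i]+[x0,y0],1).tolist(),int(st[i,4]),(st[i,:4]+[x0,y0,0,0]).tolist()) for i in range(1,n) if st[i,4]>=mn]
E
python3 - <<'E'
from h import *
t=cv2.imread('pics/top0.png');s=cv2.imread('pics/scene0.png')
a=cv2.resize(t[130:270,280:450],None,fx=4,fy=4,interpolation=2)[:560,:680]
b=s[180:290,250:390]
cv2.imwrite('pics/ct.png',a);cv2.imwrite('pics/cs.png',cv2.resize(b,None,fx=5,fy=5,interpolation=2))
for nm,im,bx in(('top',t,(285,135,450,260)),('scene',s,(255,185,390,290))):
    for c,lo,hi in(('blue',(108,110,40),(125,255,255)),('red',(0,150,60),(8,255,255)),('red2',(172,150,60),(180,255,255)),('green',(60,150,60),(85,255,255))):
        print(nm,c,blobs(im,lo,hi,bx))
E
```

```text
top blue [([390.1, 172.0], 52, [386, 167, 11, 12]), ([406.7, 200.3], 100, [397, 185, 20, 31])]
top red [([335.6, 154.5], 136, [326, 146, 19, 16])]
top red2 []
top green [([338.7, 193.6], 1756, [313, 170, 53, 50]), ([288.6, 225.6], 213, [285, 203, 11, 42])]
scene blue [([306.3, 259.5], 79, [302, 253, 10, 14])]
scene red [([353.9, 213.0], 161, [346, 201, 17, 26])]
scene red2 []
scene green [([323.1, 213.5], 2375, [293, 185, 60, 59])]
```

View pics/ct.png

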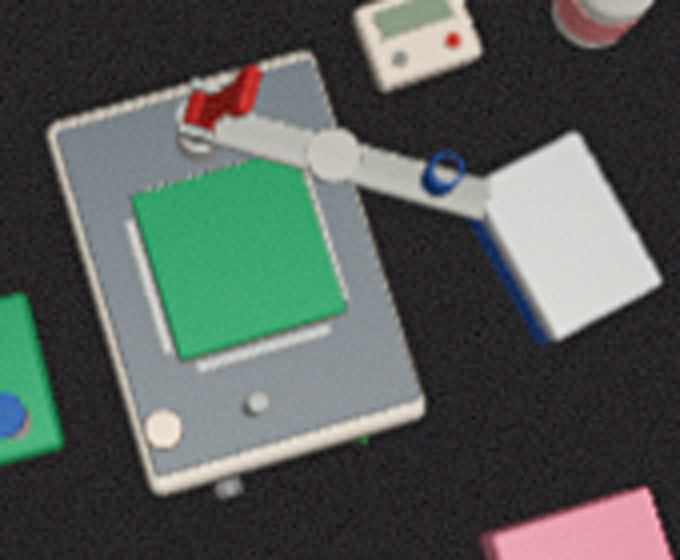

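View pics/cs.png

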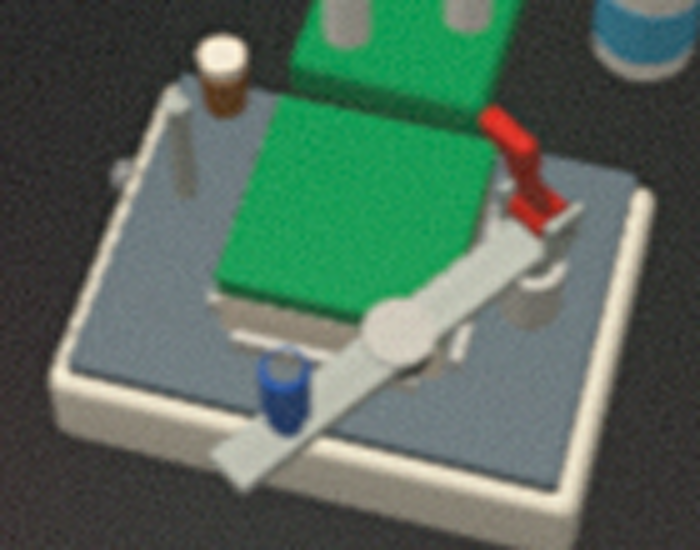

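The crops confirm it. In the top view the knob top is at about (391.5,172), the post top at (344.2,230) and the lever at (335,155). In the scene view the knob top is at (307.4,252) and the post top at (285.6,199.6). The strap tip overhangs the tip box, and the amber vial stands left of the post. Now I'll locate the shaker.

```bash
python3 - <<'E'
from h import *
t=cv2.imread('pics/top0.png')
kn=tri(('top',(391.5,172)),('scene',(307.4,252)));print('knob top',kn, onz('top',(391.5,172),.191),onz('scene',(307.4,252),.191))
po=tri(('top',(344.2,230)),('scene',(285.6,199.6)));print('post',po,onz('top',(344.2,230),.15))
C=np.array([onz('top',(280+u/4,130+v/4),.075)[:2] for u,v in((52,130),(312,58),(424,410),(152,484))]);print('body corners',C.round(3).tolist(),[round(float(np.linalg.norm(C[i]-C[i-1])),3) for i in range(4)])
# lid contour
h=cv2.cvtColor(t,cv2.COLOR_BGR2HSV);m=cv2.inRange(h,(60,150,60),(85,255,255));m[:,:305]=0;m[:150]=0;m[225:]=0;m[:,400:]=0
c=max(cv2.findContours(m,0,1)[0],key=cv2.contourArea)[:,0]
P=np.array([onz('top',p,.125)[:2] for p in c.astype(float)],np.float32)
(cx,cy),sz,a=cv2.minAreaRect(P);print('lid',cx,cy,sz,a)
L=np.array([cx,cy])
for yaw in np.deg2rad([(a if a<45 else a-90)]):
    ex=np.array([np.cos(yaw),np.sin(yaw)]);ey=np.array([-ex[1],ex[0]])
    print('yaw',yaw,'col',L+.085*ex,'post exp',L-.094*ex+.0185*ey)
    d=kn[0][:2]-(L+.085*ex);print('knob dist',np.linalg.norm(d),'angle',np.arctan2(d@ey,-(d@ex)))
E
```

```text
knob top (array([ 0.57796108, -0.09606079,  0.19397292]), np.float64(0.0032509725384344094)) [ 0.57730547 -0.09762514  0.191     ] [ 0.57818994 -0.09359392  0.191     ]
post (array([0.44421645, 0.01487246, 0.1531298 ]), np.float64(0.003151850953557192)) [0.4432046  0.01366216 0.15      ]
body corners [[0.628, 0.143], [0.677, -0.031], [0.441, -0.1], [0.394, 0.077]] [0.243, 0.181, 0.245, 0.183]
lid 0.5374087691307068 0.024097274988889694 (0.10678862780332565, 0.10669218003749847) 16.713558197021484
yaw 0.291706620261712 col [0.6188179  0.04854218] post exp [0.44205949 0.01478254]
knob dist 0.15026409603101873 angle -1.0037227764003105
```

```bash
cat >> h.py <<'E'
from scipy.spatial.transform import Rotation as Ro
YAW=.2917;EX=np.array([np.cos(YAW),np.sin(YAW)]);EY=np.array([-EX[1],EX[0]]);COL=np.array([.6188,.0485])
def plan(T,grip=-1):  # T: rows x,y,z,heading of tool -y ; prints fractions from the current pose
    s=bot.sense();R0=Ro.from_rotvec(s['eef_rot'])
    print('t',s['time_s'],'at',np.round(s['ee_pos'],4),'F',np.round(s['force'],1))
    for x,y,z,h in T:
        Y=-np.array([np.cos(h),np.sin(h),0]);Z=np.array([0,0,-1.]);R=Ro.from_matrix(np.c_[np.cross(Y,Z),Y,Z])
        print(np.round(np.r_[R0.inv().apply(np.array([x,y,z])-s['ee_pos'])/.2,(R0.inv()*R).as_rotvec()/(np.pi/4)],3))
def arc(a,back,z,r=.15): # tool centre lying 'back' behind the knob at strap angle a
    rad=-np.cos(a)*EX-np.sin(a)*EY;tan=-np.sin(a)*EX+np.cos(a)*EY
    p=COL+r*rad-back*tan;return (*p,z,np.pi/2+YAW+a)
E
python3 - <<'E'
from h import *
g=arc(1.0,.05,.40);print(g)
plan([g])
E
```

```text
(np.float64(0.6255421806838305), np.float64(-0.10947006994879308), 0.4, 2.8624963267948966)
t 0.1 at [ 0.242  -0.6299  0.4039] F [0.3 0.3 0.6]
[ 2.723e+00 -1.741e+00  2.200e-02 -2.000e-03 -1.000e-03 -1.177e+00]
```

>>> arm_command --moves "1 -0.64 0 0 0 0 -1;1 -0.64 0 0 0 0 -1;1 -0.64 0 0 0 0 -1;1 -0.64 0 0 0 0 -1;1 -0.64 0 0 0 0 -1;1 -0.64 0 0 0 0 -1;1 -0.64 0 0 0 0 -1"

```text
time_s: 0.68
ee_pos: [0.3878, -0.4329, 0.4046]
eef_rot: [-3.083, -0.587, -0.005]
force: [0.8, -0.1, 0.6]
grip_width: 0.0004
grasp_force: 0.0
```

>>> arm_command --moves "1 -0.64 0 0 0 0 -1;1 -0.64 0 0 0 0 -1;1 -0.64 0 0 0 0 -1;1 -0.64 0 0 0 0 -1;1 -0.64 0 0 0 0 -1;1 -0.64 0 0 0 0 -1;1 -0.64 0 0 0 0 -1"

```text
time_s: 1.27
ee_pos: [0.5276, -0.2411, 0.4043]
eef_rot: [-3.083, -0.587, -0.004]
force: [0.1, 0.7, 0.9]
grip_width: -0.0002
grasp_force: 0.0
```

>>> arm_command --moves "0.72 -0.46 0 0 0 -0.6 -1;0.72 -0.46 0 0 0 -0.6 -1;0.72 -0.46 0 0 0 -0.6 -1;0.72 -0.46 0 0 0 -0.6 -1;0.72 -0.46 0 0 0 -0.6 -1;0.72 -0.46 0 0 0 -0.6 -1;0.72 -0.46 0 0 0 -0.6 -1"

```text
time_s: 1.85
ee_pos: [0.6249, -0.1107, 0.4041]
eef_rot: [-2.87, -1.277, 0.002]
force: [-0.7, -0.5, 0.3]
grip_width: 0.0004
grasp_force: 0.0
```

```bash
python3 - <<'E'
from h import *
plan([arc(1.0,.05,.40),arc(1.0,.05,.335)])
E
```

```text
t 1.85 at [ 0.6249 -0.1107  0.4041] F [-0.7 -0.5  0.3]
[ 0.007 -0.002  0.02  -0.001  0.001 -0.578]
[ 0.007 -0.002  0.345 -0.001  0.001 -0.578]
```

Rotate, then descend.

>>> arm_command --moves "0 0 0 0 0 -0.58 -1;0 0 0 0 0 -0.58 -1;0 0 0 0 0 -0.58 -1;0 0 0 0 0 -0.58 -1;0 0 0.15 0 0 -0.58 -1;0 0 0.25 0 0 -0.58 -1;0 0 0.34 0 0 -0.58 -1;0 0 0.34 0 0 -0.58 -1;0 0 0.34 0 0 -0.58 -1"

```text
time_s: 2.6
ee_pos: [0.6243, -0.112, 0.3363]
eef_rot: [-2.509, -1.889, 0.003]
force: [-0.0, -0.7, -0.1]
grip_width: 0.0002
grasp_force: 0.0
```

```bash
python3 - <<'E'
from h import *
im=np.hstack([bot.read_camera('scene')[160:310,220:420],bot.read_camera('top')[120:270,280:480]])
cv2.imwrite('pics/a.png',cv2.resize(im,None,fx=2,fy=2,interpolation=2))
plan([arc(a,.025,.335) for a in np.arange(1,.39,-.1)])
E
```

```text
t 2.7 at [ 0.6252 -0.1112  0.338 ] F [0.2 0.3 0.2]
[ 0.009 -0.126  0.015  0.002  0.     0.   ]
[-0.    -0.201  0.015  0.002  0.     0.128]
[-0.001 -0.277  0.015  0.002  0.     0.255]
[ 0.005 -0.353  0.014  0.002 -0.     0.382]
[ 0.019 -0.428  0.014  0.002 -0.     0.51 ]
[ 0.041 -0.5    0.014  0.002 -0.     0.637]
[ 0.069 -0.571  0.014  0.002 -0.     0.764]
```

View pics/a.png

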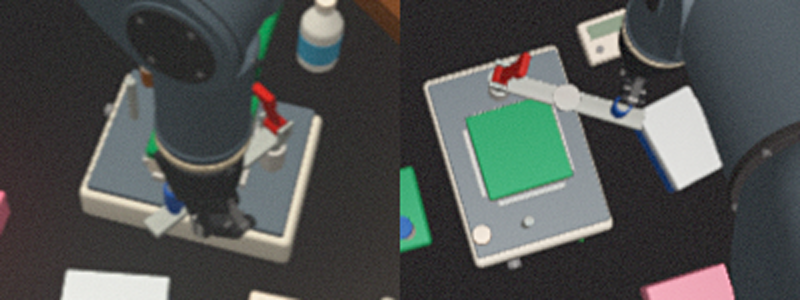

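The picture shows the shut fingers standing on the open side of the knob, with a small gap to it and nothing touching (knob at (625,105) in the right half). Now the push, slowly.

>>> arm_command --moves "0.005 -0.04 0.01 0 0 0 -1;0.005 -0.08 0.015 0 0 0 -1;0.005 -0.125 0.015 0 0 0 -1;0.003 -0.165 0.015 0 0 0.06 -1;0 -0.2 0.015 0 0 0.13 -1;0 -0.24 0.015 0 0 0.19 -1;0 -0.277 0.015 0 0 0.255 -1;0.002 -0.315 0.015 0 0 0.32 -1;0.005 -0.353 0.015 0 0 0.382 -1;0.01 -0.39 0.015 0 0 0.445 -1"

```text
time_s: 3.53
ee_pos: [0.5496, -0.0865, 0.3343]
eef_rot: [2.799, 1.425, 0.001]
force: [-0.2, -0.3, 0.5]
grip_width: -0.0003
grasp_force: 0.4
```

```bash
python3 - <<'E'
from h import *
im=np.hstack([bot.read_camera('scene')[160:310,220:420],bot.read_camera('top')[120:270,280:480]])
cv2.imwrite('pics/b.png',cv2.resize(im,None,fx=2,fy=2,interpolation=2))
plan([arc(a,.025,.335) for a in np.arange(.6,.09,-.05)])
E
```

```text
t 3.6333 at [ 0.5492 -0.0862  0.3343] F [-0.5  0.6 -0.3]
[-0.006 -0.027 -0.003 -0.     0.     0.067]
[-0.009 -0.065 -0.003 -0.     0.     0.13 ]
[-0.011 -0.103 -0.003 -0.     0.     0.194]
[-0.01  -0.141 -0.003 -0.     0.     0.257]
[-0.008 -0.179 -0.003 -0.     0.     0.321]
[-0.004 -0.217 -0.003 -0.     0.     0.385]
[ 0.002 -0.255 -0.003 -0.     0.     0.448]
[ 0.01  -0.292 -0.003 -0.     0.     0.512]
[ 0.02  -0.328 -0.003 -0.     0.     0.576]
[ 0.032 -0.365 -0.003 -0.     0.     0.639]
[ 0.045 -0.4   -0.003 -0.     0.     0.703]
```

View pics/b.png

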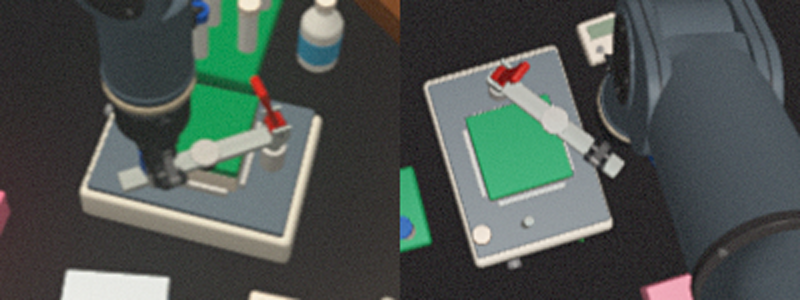

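The strap has swung with the finger to roughly 0.6 rad (tip at (613,163) in the right half), and the finger is against the knob. Keep going.

>>> arm_command --moves "-0.005 -0.027 0 0 0 0.067 -1;-0.01 -0.065 0 0 0 0.13 -1;-0.01 -0.103 0 0 0 0.194 -1;-0.01 -0.141 0 0 0 0.257 -1;-0.008 -0.179 0 0 0 0.321 -1;-0.004 -0.217 0 0 0 0.385 -1;0.002 -0.255 0 0 0 0.448 -1;0.01 -0.292 0 0 0 0.512 -1;0.02 -0.328 0 0 0 0.576 -1;0.032 -0.365 0 0 0 0.639 -1"

```text
time_s: 4.47
ee_pos: [0.4951, -0.0388, 0.3341]
eef_rot: [3.065, 0.688, 0.002]
force: [0.2, -1.0, 0.9]
grip_width: 0.0003
grasp_force: 0.4
```

```bash
python3 - <<'E'
from h import *
plan([arc(a,b,.335) for a,b in((.1,.025),(.05,.025),(0.02,.025),(0,.025),(0,.023),(0,.021),(0,.019),(0,.017))])
E
```

```text
t 4.4667 at [ 0.4951 -0.0388  0.3341] F [ 0.2 -1.   0.9]
[-0.009 -0.043 -0.005  0.001 -0.001  0.063]
[-0.013 -0.081 -0.005  0.001 -0.001  0.127]
[-0.014 -0.103 -0.005  0.001 -0.001  0.165]
[-0.014 -0.119 -0.005  0.001 -0.001  0.191]
[-0.013 -0.129 -0.005  0.001 -0.001  0.191]
[-0.011 -0.138 -0.005  0.001 -0.001  0.191]
[-0.01  -0.148 -0.005  0.001 -0.001  0.191]
[-0.008 -0.158 -0.005  0.001 -0.001  0.191]
```

>>> arm_command --moves "-0.005 -0.02 0 0 0 0.03 -1;-0.009 -0.043 0 0 0 0.063 -1;-0.011 -0.062 0 0 0 0.095 -1;-0.013 -0.081 0 0 0 0.127 -1;-0.014 -0.095 0 0 0 0.16 -1;-0.014 -0.107 0 0 0 0.19 -1;-0.014 -0.107 0 0 0 0.19 -1"

```text
time_s: 5.05
ee_pos: [0.4834, -0.0204, 0.3339]
eef_rot: [-3.108, -0.459, -0.0]
force: [-1.1, 1.0, -0.5]
grip_width: -0.0005
grasp_force: 0.0
```

>>> arm_command --moves "0 -0.006 0 0 0 0 -1;0 -0.012 0 0 0 0 -1;0 -0.012 0 0 0 0 -1"

```text
time_s: 5.3
ee_pos: [0.4831, -0.0195, 0.3339]
eef_rot: [3.106, 0.458, 0.001]
force: [1.5, -5.2, 1.8]
grip_width: 0.0001
grasp_force: 2.6
```

>>> arm_command --moves "0 -0.005 0 0 0 0 -1;0 -0.01 0 0 0 0 -1;0 -0.01 0 0 0 0 -1"

```text
time_s: 5.55
ee_pos: [0.4828, -0.019, 0.334]
eef_rot: [3.105, 0.455, 0.002]
force: [3.0, -11.9, 0.4]
grip_width: 0.0003
grasp_force: 5.9
```

```bash
python3 - <<'E'
from h import *
im=np.hstack([bot.read_camera('scene')[160:310,220:420],bot.read_camera('top')[120:270,280:480]])
cv2.imwrite('pics/c.png',cv2.resize(im,None,fx=2,fy=2,interpolation=2))
plan([arc(0,.05,.335),arc(0,.05,.43)])
E
```

```text
t 5.65 at [ 0.4828 -0.019   0.334 ] F [  3.5 -10.7  -0.2]
[-0.002  0.122 -0.005  0.004 -0.001 -0.001]
[-0.001  0.124 -0.48   0.004 -0.001 -0.001]
```

View pics/c.png

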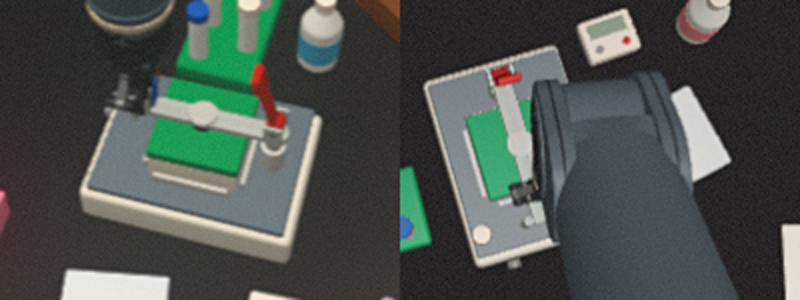

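The strap now lies over the lid with its left edge at the post. The reaction rose to about 11 N with no further motion, so it is against its stop. The lever stands up at (507,77) in the right half. Next, back off, rise and go behind the lever.

>>> arm_command --moves "0 0.06 0 0 0 0 -1;0 0.12 0 0 0 0 -1;0 0.12 -0.2 0 0 0 -1;0 0.12 -0.4 0 0 0 -1;0 0.12 -0.58 0 0 0 -1;0 0.12 -0.58 0 0 0 -1;0 0.12 -0.58 0 0 0 -1"

```text
time_s: 6.23
ee_pos: [0.4896, -0.04, 0.4517]
eef_rot: [3.107, 0.458, 0.007]
force: [0.2, -0.0, 0.5]
grip_width: -0.0
grasp_force: 0.0
```

```bash
cat >> h.py <<'E'
NOSE=.1734
def P(r,z): return (*(COL-r*EX),z+NOSE,np.pi/2+YAW)
def lev(th,off): # fingertip centre lying off behind the contact on the lever face
    th=np.deg2rad(th);return P(.077*np.cos(th)-.005*np.sin(th)-off,.158+.077*np.sin(th)+.005*np.cos(th))
E
python3 - <<'E'
from h import *
plan([P(-.03,.275),P(-.03,.23)])
E
```

```text
t 6.2333 at [ 0.4896 -0.04    0.4517] F [ 0.2 -0.   0.5]
[ 0.896 -0.237  0.02   0.001 -0.005  0.002]
[ 0.895 -0.237  0.245  0.001 -0.005  0.002]
```

>>> arm_command --moves "0.2 0 0 0 0 0 -1;0.4 0 0 0 0 0 -1;0.6 0 0 0 0 0 -1;0.8 -0.05 0 0 0 0 -1;0.9 -0.15 0 0 0 0 -1;0.9 -0.237 0 0 0 0 -1;0.9 -0.237 0.1 0 0 0 -1;0.9 -0.237 0.2 0 0 0 -1;0.9 -0.237 0.245 0 0 0 -1;0.9 -0.237 0.245 0 0 0 -1"

```text
time_s: 7.07
ee_pos: [0.6472, 0.0574, 0.3972]
eef_rot: [3.108, 0.459, -0.01]
force: [0.0, -0.1, -0.4]
grip_width: -0.0001
grasp_force: 0.0
```

```bash
python3 - <<'E'
from h import *
im=np.hstack([bot.read_camera('scene')[130:280,240:440],bot.read_camera('top')[100:250,250:450]])
cv2.imwrite('pics/d.png',cv2.resize(im,None,fx=2,fy=2,interpolation=2))
plan([P(-.01,.23)]+[lev(t,.011) for t in(75,68,61,54,47,40,33,26)])
E
```

```text
t 7.1667 at [0.648  0.0574 0.4004] F [-0.5  0.8 -0.6]
[-0.102  0.001 -0.015 -0.     0.001  0.001]
[-0.173  0.    -0.033 -0.     0.001  0.001]
[-0.219  0.    -0.021 -0.     0.001  0.001]
[-0.262  0.    -0.003 -0.     0.001  0.001]
[-0.303  0.     0.019 -0.     0.001  0.001]
[-0.342  0.     0.047 -0.     0.001  0.001]
[-0.376  0.     0.079 -0.     0.001  0.001]
[-0.407  0.     0.115 -0.     0.001  0.001]
[-0.432  0.     0.154 -0.     0.001  0.001]
```

View pics/d.png

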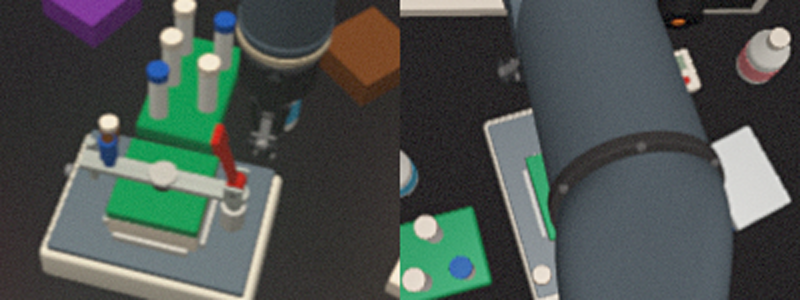

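The left half shows the shut fingers at (262,150), on the column side of the raised lever (tip at (220,130)). The strap is closed, with the knob at (108,145) and the lid underneath. Push the lever over.

>>> arm_command --moves "-0.05 0 -0.01 0 0 0 -1;-0.1 0 -0.02 0 0 0 -1;-0.14 0 -0.03 0 0 0 -1;-0.173 0 -0.033 0 0 0 -1;-0.2 0 -0.025 0 0 0 -1;-0.22 0 -0.02 0 0 0 -1;-0.24 0 -0.012 0 0 0 -1;-0.262 0 -0.003 0 0 0 -1;-0.28 0 0.008 0 0 0 -1;-0.303 0 0.02 0 0 0 -1"

```text
time_s: 8.0
ee_pos: [0.5897, 0.0404, 0.3965]
eef_rot: [-3.108, -0.459, -0.0]
force: [2.4, 0.5, 2.8]
grip_width: 0.0
grasp_force: 1.7
```

```bash
python3 - <<'E'
from h import *
plan([lev(t,.011) for t in(54,50,46,42,38,34,30,26,22,18,14)])
E
```

```text
t 8.0 at [0.5897 0.0404 0.3965] F [2.4 0.5 2.8]
[ 0.     0.003 -0.001 -0.    -0.     0.002]
[-0.022  0.003  0.014 -0.    -0.     0.002]
[-0.043  0.003  0.031 -0.    -0.     0.002]
[-0.063  0.003  0.049 -0.    -0.     0.002]
[-0.082  0.003  0.069 -0.    -0.     0.002]
[-0.099  0.003  0.089 -0.    -0.     0.002]
[-0.115  0.003  0.111 -0.    -0.     0.002]
[-0.129  0.003  0.134 -0.    -0.     0.002]
[-0.141  0.003  0.158 -0.    -0.     0.002]
[-0.152  0.003  0.183 -0.    -0.     0.002]
[-0.161  0.003  0.208 -0.    -0.     0.002]
```

Contact force is about 3.7 N, square to the lever face, as expected. Carry on down the arc.

>>> arm_command --moves "-0.022 0 0.014 0 0 0 -1;-0.043 0 0.031 0 0 0 -1;-0.063 0 0.049 0 0 0 -1;-0.082 0 0.069 0 0 0 -1;-0.099 0 0.089 0 0 0 -1;-0.115 0 0.111 0 0 0 -1;-0.129 0 0.134 0 0 0 -1;-0.141 0 0.158 0 0 0 -1;-0.152 0 0.183 0 0 0 -1;-0.161 0 0.208 0 0 0 -1"

```text
time_s: 8.83
ee_pos: [0.5585, 0.031, 0.3545]
eef_rot: [-3.108, -0.459, 0.001]
force: [-0.2, 2.1, 4.0]
grip_width: -0.0001
grasp_force: 2.1
```

```bash
python3 - <<'E'
from h import *
plan([lev(14,.009),lev(10,.007),lev(7,.005),lev(4,.003),lev(2,.001),lev(0,0),P(.077,.161)])
E
```

```text
t 8.8333 at [0.5585 0.031  0.3545] F [-0.2  2.1  4. ]
[-0.009  0.003 -0.002 -0.     0.001  0.002]
[-0.026  0.003  0.024 -0.     0.001  0.002]
[-0.04   0.003  0.044 -0.     0.001  0.002]
[-0.054  0.003  0.064 -0.     0.001  0.002]
[-0.065  0.003  0.077 -0.     0.001  0.002]
[-0.071  0.003  0.091 -0.     0.001  0.002]
[-0.071  0.003  0.101 -0.     0.001  0.002]
```

>>> arm_command --moves "-0.01 0 0.01 0 0 0 -1;-0.026 0 0.024 0 0 0 -1;-0.04 0 0.044 0 0 0 -1;-0.054 0 0.064 0 0 0 -1;-0.065 0 0.077 0 0 0 -1;-0.071 0 0.088 0 0 0 -1;-0.071 0 0.088 0 0 0 -1"

```text
time_s: 9.42
ee_pos: [0.5449, 0.0267, 0.337]
eef_rot: [3.108, 0.458, -0.002]
force: [0.9, -0.4, 1.2]
grip_width: 0.0
grasp_force: 0.4
```

>>> arm_command --moves "0 0 0.008 0 0 0 -1;0 0 0.008 0 0 0 -1"

```text
time_s: 9.58
ee_pos: [0.5449, 0.0267, 0.3363]
eef_rot: [3.108, 0.458, -0.002]
force: [-1.9, -0.0, 12.2]
grip_width: -0.0002
grasp_force: 6.0
```

>>> arm_command --moves "0 0 0.005 0 0 0 -1;0 0 0.01 0 0 0 -1;0 0 0.01 0 0 0 -1"

```text
time_s: 9.83
ee_pos: [0.5448, 0.0266, 0.3357]
eef_rot: [3.108, 0.458, -0.001]
force: [-7.4, -0.2, 27.0]
grip_width: -0.0001
grasp_force: 13.4
```

The force is rising steeply with no travel, so the lever is at its stop. Rise straight up and move clear.

>>> arm_command --moves "0 0 -0.05 0 0 0 -1;0 0 -0.2 0 0 0 -1;0 0 -0.4 0 0 0 -1;0 0 -0.6 0 0 0 -1;0 0 -0.6 0 0 0 -1;0 0.3 -0.6 0 0 0 -1;0 0.6 -0.6 0 0 0 -1;0 0.9 -0.6 0 0 0 -1;0 1 -0.6 0 0 0 -1;0 1 -0.6 0 0 0 -1"

```text
time_s: 10.67
ee_pos: [0.6027, -0.1679, 0.453]
eef_rot: [3.108, 0.456, -0.005]
force: [0.7, 0.5, -0.0]
grip_width: 0.0004
grasp_force: 0.0
```

```bash
python3 - <<'E'
from h import *
s=bot.read_camera('scene');t=bot.read_camera('top')
im=np.hstack([s[160:310,220:420],t[120:270,280:480]])
cv2.imwrite('pics/e.png',cv2.resize(im,None,fx=2,fy=2,interpolation=2))
print(bot.sense()['ee_pos'],bot.sense()['force'],bot.sense()['time_s'])
b=blobs(s,(0,150,60),(8,255,255),(255,185,390,290));print('red',b)
for r,z in((.09,.158),(.077,.163)):
    c=bot.camera_info('scene');T=np.linalg.inv(np.array(c['world_from_camera']));K=np.array([[c['fx'],0,c['cx']],[0,c['fy'],c['cy']],[0,0,1]])
    p=np.r_[COL-r*EX,z];print(cv2.projectPoints(p[None],cv2.Rodrigues(T[:3,:3])[0],T[:3,3],K,np.array(c['dist_coeffs']))[0].ravel())
E
```

```text
[ 0.60251404 -0.17141504  0.45236829] [-0.01066192 -0.86260443  0.43142581] 10.7667
red [([339.0, 216.7], 321, [319, 209, 44, 15])]
[318.59263894 212.44688177]
[324.0948253  212.40587862]
```

View pics/e.png

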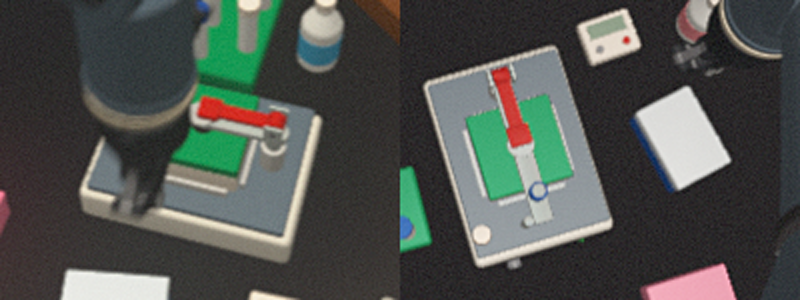

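The strap is closed against the post at (527,222). The red lever lies flat along it, from (500,75) to (518,137), and its end is at scene pixel 319, matching the 318.6 expected for level. The box sits in its nest, the neighbouring items are unmoved and the hand is clear.

```bash
python3 -c "
from workcell import bot
print(bot.sign_off())"
```

```text
the job is handed in; nothing more can be done
None
```

The job is handed in: the strap is closed against its stop post, the red lever was then pushed fully down, the box is in its nest, and the hand is clear, at about 11 s on the clock.

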